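# Show a filter plate's label to the bench reader

## Robot

A 6-joint arm with a two-finger parallel gripper is mounted at the origin on the work surface. World frame = base frame: x ahead of the robot, y to its left, z up, the work surface at z = 0. Lengths are in m, angles in rad, forces in N, time in s.
With the tool pointing down it reaches from about 0.325 to 0.75 m from the base axis. Payload 7.6 kg.
Tool frame: the origin (TCP) lies between the finger pads, 19 mm behind the fingertips; this is the grasp point; z points along the fingers, y is the line along which they close (so a half turn about z gives the same grasp; the last joint's range is limited). The gripper opens to 85 mm and grips with 20 to 120 N. Pads are 22 mm wide; open, the fingers measure 114 mm over their backs; the gripper's body (76 mm by 85 mm) begins 54 mm behind the grasp point. The pads swing forward as they close: fully open they stand 13 mm farther back than shut.
Start: joints at [-1.28, 0.052, 1.401, -0, 1.689, -0.07], TCP at [0.185, -0.491, 0.25] pointing down, gripper open.
Joint ranges: [-2.9, 2.9], [-0.91, 2.17], [0.12, 2.37], [-1.06, 4.2], [0.26, 2.73], [-2.93, 2.93]. Speed limits (rad/s): [2.57, 2.57, 3.01, 3.14, 3.14, 3.14].

## Interface

Orientations are given as a unit quaternion [x, y, z, w].
In Python, from rig import robot gives the robot as it stands.
- The arm moves only by the tool jog_arm, never from a script. Its argument "deltas" is a list of rows, each a list of 3 entries, a list of its own where there are three numbers: the shift along the tool's x, y, z each as a share of 0.1 m, from -1 to 1, then the turn, a rotation vector about the tool's x, y, z each as a share of 90 degrees, from -1 to 1, then the gripper's target within -1 to 1 (fully open at 1, half-way at 0, shut at -1). A call has 1 to 8 rows; each row shifts and turns the commanded pose from where the row before left it, along the tool's axes as they then stand; what a row does not reach is not made up. A row lasts 1/12 s, in which the tool goes at most 41.7 mm and 7.16 degrees, less where a joint would pass 70% of its speed; a pose out of reach is approached as far as the arm can. A call with a number of a shift or a turn outside -1 to 1 is refused whole. A call with a gripper value outside its range is refused whole. The fingers move at their own pace and stop on an object; the grip force is fixed at half the most. Time passes only in rows, so rows that do not move let the fingers close. It gives the time, the measured TCP pose, the force, the opening and the grip force at its end, in the units of the state.
- robot.sense(): the state, without advancing time (a new reading comes with each control period).
- robot.get_image(name): name is "scene" or "top"; returns the picture (420x560x3 uint8, red, green, blue); there is no depth.
- robot.camera_info(name): a dict with "fx", "fy", "cx", "cy" (pixels), "T" (4x4, takes a point from camera to world coordinates). Camera axes: x right, y up, looking along -z (the intrinsics and any distortion apply to the point x, -y, -z); pixel columns grow to the right and rows downward; lengths in m; the calibration is good to about 2 mm. A picture is of the moment at which its call begins. camera_info takes no time and is no camera call.
- robot.close_job(): hands the job in; it is judged then, once.
Trained networks look in the newest picture that a camera, given by its name, has taken for a name from the list of things; names that differ only in an ending like _2 or _b are one class to them, and where a whole thing is asked for, a point or a joint stands for the part that bears it (a point fixed in the world has none). Each returns a list of dicts, best first, with "confidence" (0 to 1); they miss things now and then, are a little off and sometimes report something else, mostly with a low value. They report only what shows in the picture. A call takes as long as a camera call.
- robot.spot_in(camera, label): "box" ([centre column, centre row, width, height] in pixels, round what is visible of it).
- robot.spot_point(camera, label): "uv" ([column, row] in pixels: a listed point, or the origin of a listed thing).
The state is a dict: "time_s": time; "joints": joint angles; "joint_velocities": joint speeds; "joint_torque": joint torques, N m; "tool_pos": TCP position; "eef_rot": TCP orientation; "contact_force": force on the tool from outside, world axes, zero at the start; "ft_torque": the same for the moment, N m; "grip_width": finger opening in m; "finger_force": force on a finger pad.
Only numpy, scipy, OpenCV 4.12 (cv2) and the standard library are available. Lean on these libraries where they do the work, as an engineer would, in place of code of your own. Each camera call takes 0.05 s, during which the arm holds its last target. There are 200 camera calls.

## Task

Log the green filter plate for the optical check of the repaired device: lift it out of its slot in the rack, holding it only by its plain end so that the fingers stay off the framed filter window and off the frosted label end (the end with the small corner notch). Turn it label up to the label reader, with the label at the reading spot and facing the reader's window squarely, and finish while still holding it there, steady and touching nothing else; leave the other two plates and the screwdriver alone and do not knock the reader.

Things in the scene. Friction and masses are not known exactly. Their poses are not given: they have to be found in the camera images.
- green_plate: Green glass filter plate, 110 mm long (x), 8 mm thick (y), 50 mm high (z), about 108 g, standing upright in a slot of the rack. Origin: middle of its underside. x points to the frosted end, z to its top edge, y out of the face with the label. Whitish frosted end: x = 25 to 55 mm. Filter window, framed by black lines on both faces: x = -14 to 22 mm. Plain end, to be held: x = -55 to -15 mm.
- green_plate_notch (a point): Middle of the 8 mm by 8 mm notch in the top corner of the green plate's frosted end: x = 51, y = 0, z = 46 mm in the plate's frame. Seen with the notch at the top left, the label faces you. All three plates are marked this way.
- green_plate_label (a point): Centre of the white label, 24 mm by 30 mm with a black square code, on the +y face of the green plate's frosted end: x = 40, y = 4, z = 23 mm in the plate's frame. The label's outward normal is the plate's +y axis.
- green_plate_grip (a point): A good place for the TCP to hold the green plate by the faces of its plain end, fingers pointing down its height: x = -38, y = 0, z = 41 mm in the plate's frame, 9 mm below its top edge. Pads 19 mm wide there keep clear of the window and, in the slot, the fingertips stay about 9 mm above the rack's combs.
- amber_plate: Like the green plate but amber; stands in another slot, perhaps the other way round. To be left alone.
- grey_plate: Like the green plate but smoke grey; stands in another slot, perhaps the other way round. To be left alone.
- rack: Black slotted rack, fixed, 128 mm (x) by 136 mm (y), alike when turned end for end. Origin: centre of its underside. Slots run along x at y = -50, 0, 50 mm, 10 mm wide; plates stand on the floor 8 mm up, tops 58 mm up, with 1 mm play sideways and 2 mm endways. Slot combs (12 mm thick, at x = +-43 mm) reach 21 mm up, end lips (x = +-57 to 64 mm) 18 mm.
- reader: Label reader on a black gooseneck stand, fixed to the bench. Origin: on the bench right under the reading spot. The stand's round base (45 mm radius) lies 172 mm from there along its +x axis, and its stem rises there to 250 mm. Nothing stands on its -x side.
- reader_head: The reader's grey head, 70 mm wide (y), 76 mm deep (x), 50 mm high (z), on the stand. Origin: middle of the front face with the dark red window. It looks along its own -x axis, slanting 45 degrees down; +x points from the reading spot up to the window, so a label that faces it squarely has its outward normal along +x. It reads the code at any turn about its line of sight.
- reading_spot (a point): The point in free air where the reader reads, 110 mm out from the window along its line of sight and 130 mm above the bench.
- screwdriver: White and teal cordless screwdriver lying on the bench, about 200 mm long, 40 mm wide, 38 mm high. Origin: under its middle. To be left alone.

How it is judged:
By the outcome, as a careful person would: the job done as asked, in the order asked, and still so for the second after the job is handed in, while the arm keeps its last pose, push and grip.
It also fails if it takes over 45 s, if anything falls off the work surface, if the arm or the gripper's body presses on something with over 40 N, if the wrist force passes 120 N, or if a joint passes its speed limit or range.

## Working session

There is one attempt and no reset: what is moved stays moved. The work goes in short steps, Python scripts to look and compute and a tool call to move; the robot and the scene stay as the last step left them, time stands still between calls to the robot, and variables do not carry over. Pictures are saved under pics/ and viewed, at most 10 in all, crops included, and the job is handed in when it is done.

Besides the shell and the picture viewer there is one more tool, called as name(argument=value, ...) on one line, values as JSON. jog_arm: Moves the arm, as the interface text tells. Its arguments: {"type":"object","properties":{"deltas":{"type":"array","items":{"type":"array"}}},"required":["deltas"]}

```bash
mkdir -p pics; ls; python3 - <<'E'
from rig import robot
import cv2,numpy as np
for c in ("scene","top"):
    im=robot.get_image(c); cv2.imwrite(f"pics/{c}0.png",im[:,:,::-1])
    i=robot.camera_info(c); print(c,{k:(np.round(v,4).tolist() if k=="T" else v) for k,v in i.items()})
    for l in ["green_plate_notch","green_plate_label","green_plate_grip","green_plate","rack","reader","reader_head","reading_spot","amber_plate","grey_plate","screwdriver"]:
        print(l,[(np.round(d["uv"],1).tolist(),round(d["confidence"],2)) for d in robot.spot_point(c,l)[:3]])
print(robot.sense())
E
```

```text
pics
scene {'fx': 434.7950351781394, 'fy': 434.7950351781394, 'cx': 279.25257502214953, 'cy': 214.16945251662244, 'T': [[-0.4815, -0.5784, 0.6585, 1.1558], [0.8764, -0.3232, 0.3569, 0.3305], [0.0064, 0.749, 0.6625, 0.7402], [0.0, 0.0, 0.0, 1.0]]}
green_plate_notch [([236.3, 221.2], 0.97)]
green_plate_label [([237.3, 225.5], 0.9)]
green_plate_grip [([212.0, 209.1], 0.8)]
green_plate [([224.0, 225.8], 0.78)]
rack [([225.0, 230.9], 0.61)]
reader []
reader_head [([369.7, 222.2], 0.77)]
reading_spot []
amber_plate [([203.7, 231.4], 0.93)]
grey_plate []
screwdriver [([242.7, 303.1], 0.79), ([236.4, 226.4], 0.43)]
top {'fx': 465.0074754615457, 'fy': 465.0074754615457, 'cx': 282.7701459976218, 'cy': 211.38444021709978, 'T': [[-0.0114, 0.9969, -0.0782, 0.4813], [-0.9998, -0.0103, 0.0155, -0.0032], [0.0147, 0.0784, 0.9968, 1.2883], [0.0, 0.0, 0.0, 1.0]]}
green_plate_notch [([319.9, 227.3], 0.58)]
green_plate_label [([319.2, 232.1], 0.47)]
green_plate_grip [([350.6, 234.6], 0.44)]
green_plate [([332.4, 230.6], 0.63)]
rack [([331.6, 229.6], 0.64)]
reader []
reader_head [([189.8, 212.2], 0.7)]
re
[... 210 characters left out ...]
joints': array([-1.28030020e+00,  5.21728484e-02,  1.40067271e+00, -7.39817909e-06,
        1.68860348e+00, -7.02952070e-02]), 'joint_velocities': array([-0.00050342, -0.00124519,  0.00086163, -0.00178686,  0.00050591,
        0.00041961]), 'joint_torque': array([-4.55880827e-04, -3.81551671e+01, -3.60305750e+01, -2.31786004e-05,
        3.18410575e-04,  8.17920323e-06]), 'tool_pos': array([ 0.1853617 , -0.49121425,  0.25005135]), 'eef_rot': array([9.83772855e-01, 1.79418405e-01, 4.23905632e-06, 7.17777645e-05]), 'contact_force': array([-0.77581739,  0.40267633,  0.27162009]), 'ft_torque': array([-0.00571294, -0.00877844,  0.00679582]), 'finger_force': 0.0, 'grip_width': 0.08553779260397058}
```

```bash
python3 - <<'E'
import cv2,numpy as np
a=cv2.imread("pics/scene0.png");b=cv2.imread("pics/top0.png")
# montage: crops enlarged
s=cv2.resize(a[150:340,150:430],(800,543),interpolation=cv2.INTER_CUBIC)
t=cv2.resize(b[120:290,140:400],(800,523),interpolation=cv2.INTER_CUBIC)
cv2.imwrite("pics/s1.png",s);cv2.imwrite("pics/t1.png",t)
E
```

```text
(no output)
```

View pics/s1.png

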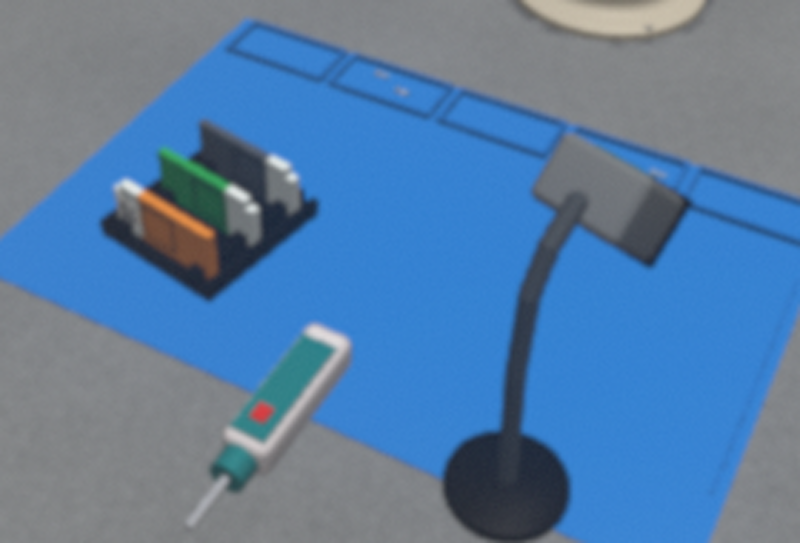

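View pics/t1.png

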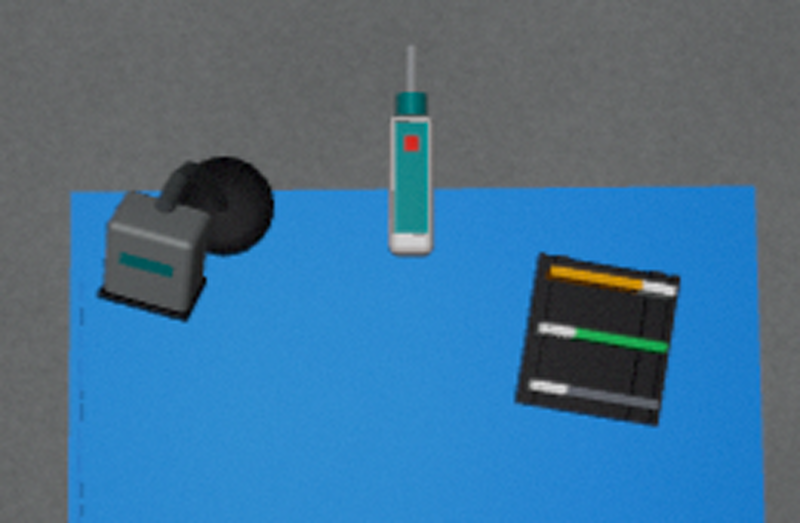

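The scene crop shows the amber plate nearest with its notch top left, so its label faces the camera. The green plate is in the middle with its frosted end and notch at the right (crop ~250,205), so its label faces away, towards the robot. The grey plate is behind it and matches green. The top crop shows the green plate from (537,328), frosted, to (667,347). The reader head front edge runs (98,293)–(185,320) and its base is at about (225,205).

Next I'll fit the poses from both views.

```bash
cat > h.py <<'E'
from rig import robot
import cv2,numpy as np
from scipy.optimize import least_squares
from scipy.spatial.transform import Rotation as R
CI={c:robot.camera_info(c) for c in("scene","top")}
def proj(c,P):
    i=CI[c];T=np.array(i["T"]);p=(np.atleast_2d(P)-T[:3,3])@T[:3,:3]
    return np.c_[i["cx"]+i["fx"]*p[:,0]/-p[:,2],i["cy"]-i["fy"]*p[:,1]/-p[:,2]]
def tri(uvs,P0=(.45,-.1,.1)):
    s=least_squares(lambda P:np.concatenate([proj(c,P)[0]-uv for c,uv in uvs.items()]),P0);return s.x,s.fun
def fit(obs,p0):
    f=lambda p:np.concatenate([(proj(c,p[:2].tolist()+[0]+(R.from_euler('z',p[2]).apply(P)))[0] -uv)*w for c,P,uv,w in obs])
    return least_squares(f,p0,loss="soft_l1")
SC=lambda u,v:(u/2.857+150-.3,v/2.857+150-.3)
TC=lambda u,v:(u/3.077+140-.3,v/3.077+120-.3)
H=R.from_euler('y',-np.pi/4)
HO=np.array([.11/2**.5,0,.13+.11/2**.5])
hp=lambda x,y,z:HO+H.apply([x,y,z])
E
python3 - <<'E'
from h import *
for n,a,b in [("notch",(236.3,221.2),(319.9,227.3)),("label",(237.3,225.5),(319.2,232.1)),("grip",(212,209.1),(350.6,234.6)),("plate",(224,225.8),(332.4,230.6)),("head",(369.7,222.2),(189.8,212.2)),("rack",(225,230.9),(331.6,229.6))]:
    x,r=tri({"scene":a,"top":b});print(n,x.round(4),r.round(1))
# plate: origin at z=8mm -> points incl. rack floor
g=lambda x,y,z:np.array([x,y,z+8])/1000
obs=[("top",g(51,0,46),(319.9,227.3),.7),("scene",g(51,0,46),(236.3,221.2),1),("top",g(-38,0,41),(350.6,234.6),.5),("scene",g(-38,0,41),(212,209.1),.7),
("top",g(55,0,48),TC(537,328),1),("top",g(-55,0,50),TC(667,347),1),("scene",g(-55,0,50),SC(163,150),1),("scene",g(-55,-4,50),SC(160,152),1)]
s=fit(obs,[.45,-.1,1.4]);print("plate",s.x.round(4),s.fun.round(1))
obs=[("scene",hp(0,0,0),(369.7,222.2),.5),("top",hp(0,0,0),(189.8,212.2),.5),("top",np.array([.172,0,.005]),TC(228,205),1),("scene",np.array([.172,0,.005]),SC(507,487),1),
("top",hp(0,-35e-3,-25e-3),TC(185,320),0),]
s=fit(obs,[.45,.1,0.2]);print("reader",s.x.round(4),s.fun.round(1))
p=s.x
for c,(u0,v0,k) in {"scene":(150,150,2.857),"top":(140,120,3.077)}.items():
  for x in(0,.076):
    for y in(-.035,.035):
      for z in(-.025,.025):
        q=proj(c,p[:2].tolist()+[0]+R.from_euler('z',p[2]).apply(hp(x,y,z)))[0];print(c,x,y,z,((q-[u0,v0])*k).round())
E
```

```text
notch [ 0.5352 -0.1216  0.0436] [ 0.  0.  0. -0.]
label [ 0.5247 -0.1244  0.0197] [ 1.   0.1  1.  -0.6]
grip [ 0.5155 -0.2064  0.0309] [ 0.3  0.   0.3 -0.2]
plate [ 0.5288 -0.1621  0.0049] [ 0.9  0.1  0.9 -0.5]
head [0.5661 0.197  0.2078] [-0.3  0.  -0.4  0.1]
rack [ 0.5313 -0.1603 -0.0095] [ 0.4  0.   0.4 -0.2]
plate [ 0.5303 -0.1619  1.4071] [-2.4 -1.   2.5 -1.  -0.7 -1.8 -0.1 -1.9  0.8 -0.7 -0.3 -0.6 -0.2 -1.4
 -0.3 -1.2]
reader [ 0.4913  0.2187 -0.2832] [-0.1 -0.  -0.2  0.1 -1.2 -1.  -0.3 -1.3  0.  -0. ]
scene 0 -0.035 -0.025 [563. 213.]
scene 0 -0.035 0.025 [603. 147.]
scene 0 0.035 -0.025 [652. 268.]
scene 0 0.035 0.025 [694. 199.]
scene 0.076 -0.035 -0.025 [517. 190.]
scene 0.076 -0.035 0.025 [560. 118.]
scene 0.076 0.035 -0.025 [611. 249.]
scene 0.076 0.035 0.025 [657. 173.]
top 0 -0.035 -0.025 [207. 276.]
top 0 -0.035 0.025 [186. 318.]
top 0 0.035 -0.025 [119. 252.]
top 0 0.035 0.025 [ 96. 293.]
top 0.076 -0.035 -0.025 [217. 200.]
top 0.076 -0.035 0.025 [195. 241.]
top 0.076 0.035 -0.025 [125. 174.]
top 0.076 0.035 0.025 [100. 214.]
```

```bash
python3 - <<'E'
import cv2,numpy as np
a=cv2.imread("pics/scene0.png");b=cv2.imread("pics/top0.png")
s=cv2.resize(a[185:260,180:266],None,fx=7,fy=7,interpolation=cv2.INTER_CUBIC)
t=cv2.resize(b[195:265,300:370],None,fx=8,fy=8,interpolation=cv2.INTER_CUBIC)
cv2.imwrite("pics/s2.png",s);cv2.imwrite("pics/t2.png",t)
E
```

```text
(no output)
```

View pics/s2.png

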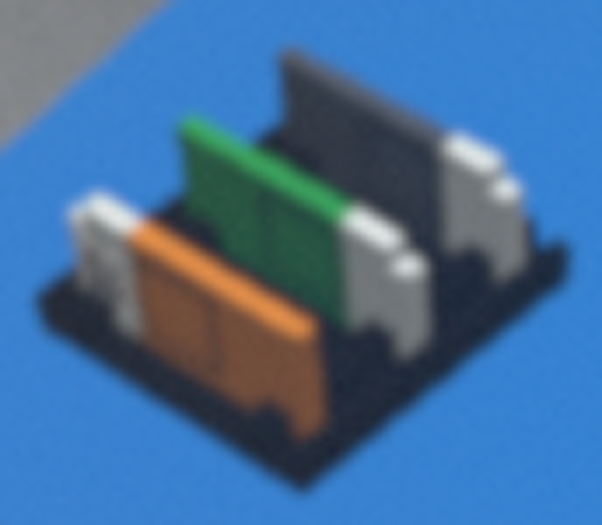

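View pics/t2.png

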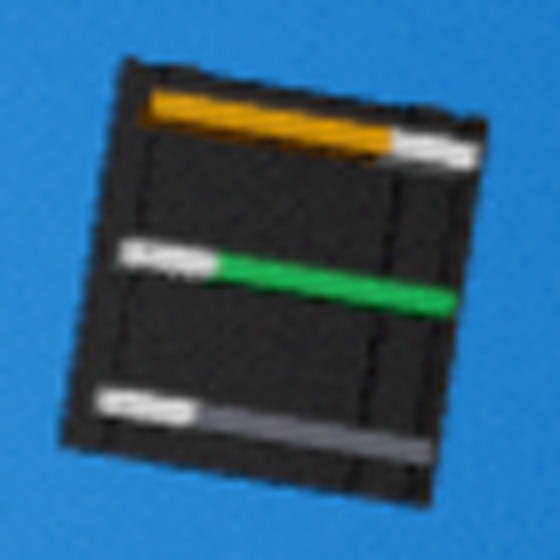

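```bash
python3 - <<'E'
from h import *
S=lambda u,v:np.array((u/7+180-.43,v/7+185-.43)); T=lambda u,v:np.array((u/8+300-.44,v/8+195-.44))
obs=[("top",(-55,0,50),T(458,301)),("top",(25,0,50),T(217,265)),("top",(55,0,46),T(119,251)),
("scene",(-55,-4,50),S(181,125)),("scene",(-55,4,50),S(193,113)),("scene",(25,-4,50),S(343,219)),("scene",(25,4,50),S(355,206)),("scene",(47,-4,50),S(396,250)),("scene",(55,-4,42),S(425,275))]
f=lambda p:np.concatenate([proj(c,p[:3]+R.from_euler('z',p[3]).apply(np.array(P)/1e3))[0]-uv for c,P,uv in obs])
s=least_squares(f,[.53,-.16,0,1.4]);print("plate",s.x.round(4),s.fun.reshape(-1,2).round(1).tolist())
robs=[("scene",(64,-68,0),S(302,493)),("scene",(-64,-68,0),S(45,325)),("top",(-64,-68,18),T(487,117)),("top",(64,-68,18),T(130,60)),("top",(-64,68,18),T(432,508)),("top",(64,68,18),T(60,448))]
obs=robs;s2=least_squares(f,[.53,-.16,0,1.4]);print("rack",s2.x.round(4),s2.fun.reshape(-1,2).round(1).tolist())
p=s.x
print("grip",p[:3]+R.from_euler('z',p[3]).apply([-.038,0,.041]))
E
```

```text
plate [ 0.5299 -0.1632  0.0048  1.4151] [[-0.4, -0.3], [-0.0, -0.1], [0.9, 0.0], [-0.3, 0.1], [0.3, 0.2], [0.7, 0.1], [1.2, 0.2], [0.0, -0.5], [-1.4, -0.1]]
rack [ 0.5293 -0.1641 -0.0019  1.39  ] [[0.7, 0.2], [0.3, -0.0], [0.9, 0.1], [-0.3, -0.6], [0.1, 0.2], [0.3, -0.2]]
grip [ 0.52405323 -0.20069453  0.04576409]
```

Plate and rack heights agree with the text within about 3 mm. The grip point is at about (0.5235, -0.2007, 0.049) and the plate yaw is about 1.405. The reading spot is at about (0.491, 0.219, 0.13) with reader yaw -0.283.

Next I'll work out the rows that bring the TCP above the grip point.

```bash
cat >> h.py <<'E'
def rows(p1,R1,n,p0=None,R0=None):
    "n equal rows (shift /0.1 m, turn /90deg, tool axes) from the present (or given) pose to p1,R1"
    if p0 is None: s=robot.sense();p0=s["tool_pos"];R0=R.from_quat(s["eef_rot"])
    w=(R0.inv()*R1).as_rotvec()/n
    M=sum(R.from_rotvec(w*k).as_matrix() for k in range(n))
    d=np.linalg.solve(M,R0.inv().apply(np.array(p1)-p0))
    return (d/.1).round(4).tolist(),(w/(np.pi/2)).round(4).tolist()
def down(ang): # tool down, tool y at angle ang
    y=np.array([np.cos(ang),np.sin(ang),0]);z=np.array([0,0,-1.]);return R.from_matrix(np.c_[np.cross(y,z),y,z])
E
python3 - <<'E'
from h import *
print(rows([.5235,-.2007,.16],down(-.166),14))
E
```

```text
([0.3302, 0.0451, 0.0643], [0.0, 0.0, -0.0475])
```

jog_arm(deltas=[[[0.33,0.045,0.064],[0,0,-0.0475],-0.3],[[0.33,0.045,0.064],[0,0,-0.0475],-0.3],[[0.33,0.045,0.064],[0,0,-0.0475],-0.3],[[0.33,0.045,0.064],[0,0,-0.0475],-0.3],[[0.33,0.045,0.064],[0,0,-0.0475],-0.3],[[0.33,0.045,0.064],[0,0,-0.0475],-0.3],[[0.33,0.045,0.064],[0,0,-0.0475],-0.3],[[0.33,0.045,0.064],[0,0,-0.0475],-0.3]])

```text
time_s: 1.87
tool_pos: [0.4188, -0.3674, 0.1984]
eef_rot: [0.887, 0.462, -0.0, 0.0]
contact_force: [-0.5, 0.2, 0.2]
grip_width: 0.0297
finger_force: 0.0
```

```bash
cat > log.py <<'E'
from h import *
import json,sys
s=robot.sense()
open("log.jsonl","a").write(json.dumps({k:np.array(s[k]).tolist() for k in("joints","tool_pos","eef_rot")})+"\n")
print(s["time_s"],s["joints"].round(3),s["tool_pos"].round(4),s["grip_width"].round(4),s["contact_force"].round(1),s["finger_force"])
E
python3 log.py
```

```text
Traceback (most recent call last):
  File "log.py", line 5, in <module>
    print(s["time_s"],s["joints"].round(3),s["tool_pos"].round(4),s["grip_width"].round(4),s["contact_force"].round(1),s["finger_force"])
                                                                  ^^^^^^^^^^^^^^^^^^^^^
AttributeError: 'float' object has no attribute 'round'
```

jog_arm(deltas=[[[0.33,0.045,0.064],[0,0,-0.0475],-0.3],[[0.33,0.045,0.064],[0,0,-0.0475],-0.3],[[0.33,0.045,0.064],[0,0,-0.0475],-0.3],[[0.33,0.045,0.064],[0,0,-0.0475],-0.3],[[0.33,0.045,0.064],[0,0,-0.0475],-0.3],[[0.33,0.045,0.064],[0,0,-0.0475],-0.3],[[0,0,0],[0,0,0],-0.3],[[0,0,0],[0,0,0],-0.3]])

```text
time_s: 2.53
tool_pos: [0.5234, -0.1993, 0.1599]
eef_rot: [0.762, 0.647, -0.0, -0.0]
contact_force: [0.3, -0.5, -0.5]
grip_width: 0.0299
finger_force: 0.0
```

```bash
python3 log.py; python3 - <<'E'
from h import *
ims=[robot.get_image(c) for c in("scene","top")]
p=np.array([.5299,-.1632,.008]);Rp=R.from_euler('z',1.405)
s=robot.sense();print(rows([.5235,-.2007,.16],down(-.166),1))
T=R.from_quat(s["eef_rot"])
for im,c in zip(ims,("scene","top")):
    for P,col in [((-55,0,50),(255,0,0)),((55,0,50),(255,0,0)),((-38,0,50),(255,255,0)),((-38,0,41),(255,0,255))]:
        u=proj(c,p+Rp.apply(np.array(P)/1e3))[0]; cv2.circle(im,tuple((u*16).astype(int).tolist()),8,col,-1,shift=4)
    u=proj(c,s["tool_pos"])[0];cv2.circle(im,tuple((u*16).astype(int).tolist()),10,(0,255,255),-1,shift=4)
o=[cv2.resize(ims[0][130:265,160:280],(533,600),interpolation=3)[:,:400+133],cv2.resize(ims[1][165:285,290:400],(550,600),interpolation=3)]
o=[cv2.resize(x,(400,450)) for x in o]
cv2.imwrite("pics/a3.png",np.hstack(o)[:,:,::-1])
E
```

```text
([0.0067, 0.0034, 0.0067], [0.0002, 0.0003, -0.0002])Traceback (most recent call last):
  File "log.py", line 5, in <module>
    print(s["time_s"],s["joints"].round(3),s["tool_pos"].round(4),s["grip_width"].round(4),s["contact_force"].round(1),s["finger_force"])
                                                                  ^^^^^^^^^^^^^^^^^^^^^
AttributeError: 'float' object has no attribute 'round'
```

View pics/a3.png

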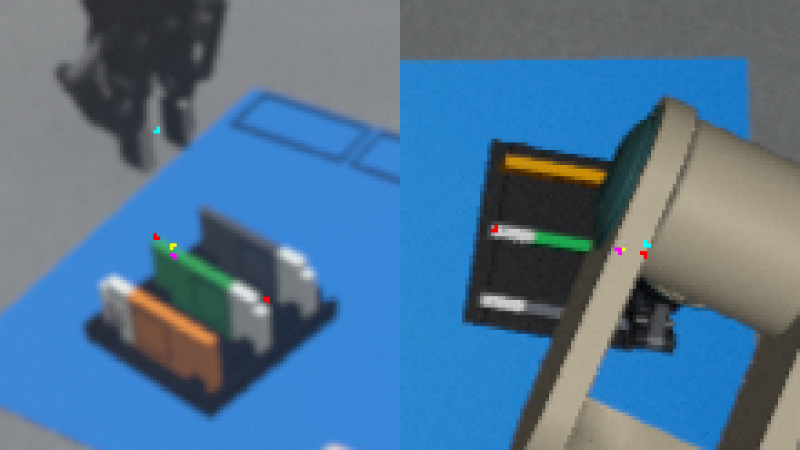

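The TCP is above the grip point with an opening of 30 mm. In the left half, the projected plate corners (156,237) and (266,299) sit on the plate. I'll descend to just above the plate and check there.

jog_arm(deltas=[[[0.004,0.002,0.25],[0,0,0],-0.3],[[0.003,0.001,0.25],[0,0,0],-0.3],[[0,0,0.2],[0,0,0],-0.3],[[0,0,0],[0,0,0],-0.3]])

```text
time_s: 2.97
tool_pos: [0.5208, -0.2005, 0.086]
eef_rot: [0.764, 0.645, -0.002, -0.003]
contact_force: [-0.4, 0.5, -1.1]
grip_width: 0.0297
finger_force: 0.0
```

```bash
sed -i 's/s\["grip_width"\].round(4)/round(s["grip_width"],4)/' log.py; python3 log.py; python3 - <<'E'
from h import *
im=robot.get_image("scene")
p=np.array([.5299,-.1632,.008]);Rp=R.from_euler('z',1.405)
print(rows([.5235,-.2007,.088],down(-.166),1))
for P,col in [((-55,0,50),(255,0,0)),((-38,0,50),(255,255,0))]:
    u=proj("scene",p+Rp.apply(np.array(P)/1e3))[0]; cv2.circle(im,tuple((u*16).astype(int).tolist()),5,col,-1,shift=4)
cv2.imwrite("pics/a4.png",cv2.resize(im[160:260,165:265],(600,600),interpolation=3)[:,:,::-1])
E
```

```text
2.9667 [-0.434  0.265  1.499 -0.     1.385 -0.265] [ 0.5208 -0.2005  0.086 ] 0.0297 [-0.4  0.5 -1.1] 0.0
([0.004, 0.0149, 0.0062], [-0.0027, -0.0005, -0.0011])
```

View pics/a4.png

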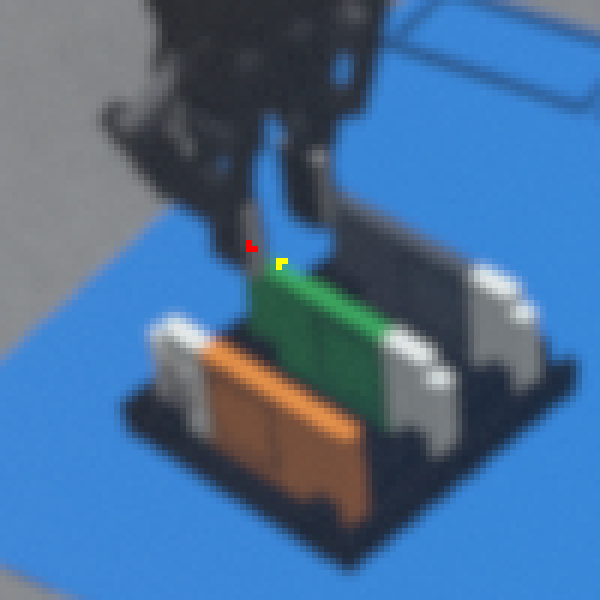

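The fingers straddle the green plate's plain end, with the near tip at (245,268) and the far tip at (310,220). Both are clear of the neighbours. I'll descend.

jog_arm(deltas=[[[0.002,0.01,0.13],[0,0,0],-0.3],[[0.002,0.01,0.13],[0,0,0],-0.3],[[0,0,0.12],[0,0,0],-0.3],[[0,0,0],[0,0,0],-0.3],[[0,0,0],[0,0,0],-0.3]])

```text
time_s: 3.43
tool_pos: [0.5251, -0.1999, 0.0515]
eef_rot: [0.763, 0.646, -0.0, -0.001]
contact_force: [0.1, -0.0, 0.8]
grip_width: 0.0302
finger_force: 0.0
```

```bash
python3 log.py; python3 - <<'E'
from h import *
print(rows([.5235,-.2007,.048],down(-.166),1))
im=robot.get_image("scene")
cv2.imwrite("pics/a5.png",cv2.resize(im[160:260,165:265],(600,600),interpolation=3)[:,:,::-1])
E
```

```text
3.4333 [-0.429  0.312  1.516 -0.     1.315 -0.264] [ 0.5251 -0.1999  0.0515] 0.0302 [ 0.1 -0.   0.8] 0.0
([-0.0108, -0.0144, 0.035], [-0.0011, -0.0003, 0.0003])
```

View pics/a5.png

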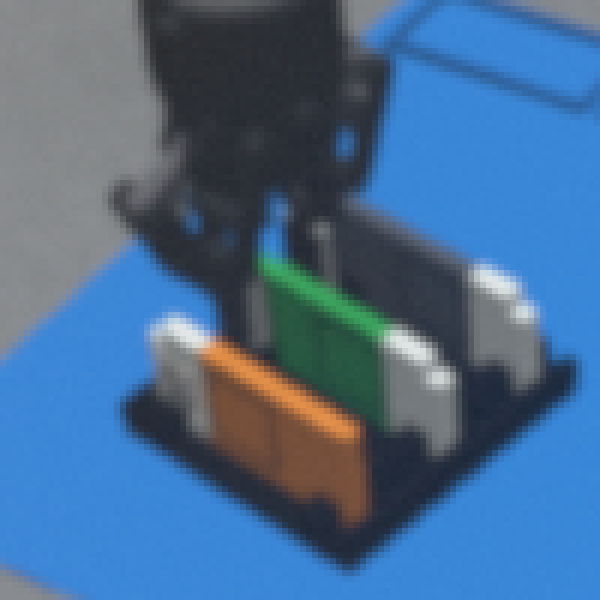

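The fingers are on either side of the plain end (near pad's right edge at ~270 px), clear of the window and the amber plate. I'll trim the pose and close.

jog_arm(deltas=[[[-0.005,-0.005,0.02],[0,0,0],-0.3],[[0,0,0],[0,0,0],-0.3],[[0,0,0],[0,0,0],-0.3]])

```text
time_s: 3.73
tool_pos: [0.5252, -0.2006, 0.0509]
eef_rot: [0.763, 0.646, 0.0, 0.0]
contact_force: [0.1, -0.2, -0.6]
grip_width: 0.0299
finger_force: 0.0
```

```bash
python3 log.py; python3 - <<'E'
from h import *
print(rows([.5235,-.2007,.048],down(-.166),1))
E
```

```text
3.7333 [-0.43   0.312  1.518 -0.     1.311 -0.265] [ 0.5252 -0.2006  0.0509] 0.0299 [ 0.1 -0.2 -0.6] 0.0
([-0.0041, -0.0164, 0.0285], [0.0005, 0.0002, 0.0004])
```

jog_arm(deltas=[[[-0.004,-0.015,0.02],[0,0,0],-0.3],[[0,0,0],[0,0,0],-0.3],[[0,0,0],[0,0,0],-0.7],[[0,0,0],[0,0,0],-1],[[0,0,0],[0,0,0],-1],[[0,0,0],[0,0,0],-1],[[0,0,0],[0,0,0],-1],[[0,0,0],[0,0,0],-1]])

```text
time_s: 4.4
tool_pos: [0.5237, -0.2007, 0.0486]
eef_rot: [0.763, 0.646, 0.0, 0.0]
contact_force: [1.5, -1.0, -0.2]
grip_width: 0.0071
finger_force: 58.6
```

```bash
python3 log.py
```

```text
4.4 [-0.432  0.312  1.523  0.     1.306 -0.266] [ 0.5237 -0.2007  0.0486] 0.0071 [ 1.5 -1.  -0.2] 58.6035418510437
```

The plate is held at 58.6 N with little side force. I'll lift it.

jog_arm(deltas=[[[0,0,-0.1],[0,0,0],-1],[[0,0,-0.15],[0,0,0],-1],[[0,0,-0.2],[0,0,0],-1],[[0,0,-0.25],[0,0,0],-1],[[0,0,-0.3],[0,0,0],-1],[[0,0,-0.3],[0,0,0],-1],[[0,0,-0.3],[0,0,0],-1],[[0,0,-0.2],[0,0,0],-1]])

```text
time_s: 5.07
tool_pos: [0.5234, -0.2007, 0.2317]
eef_rot: [0.763, 0.646, 0.0, 0.001]
contact_force: [1.1, -0.1, -1.4]
grip_width: 0.0069
finger_force: 59.5
```

```bash
python3 log.py; cat >fk.py <<'E'
from h import *
import json
# joints: yaw(j1) ; pitch j2 ; pitch j3 ; roll j4 about forearm; pitch j5 ; roll j6
def fk(q,a):
    d1,r1,lat,a2,e,f,L,s4=a
    Y=lambda t:R.from_euler('y',t)
    A=R.from_euler('z',q[0]); p=A.apply([r1,lat,d1])
    B=A*Y(q[1]); p=p+B.apply([0,0,a2])
    C=B*Y(q[2]); p=p+C.apply([-e,0,f])
    D=C*R.from_euler('z',s4*q[3])*Y(q[4])*R.from_euler('z',q[5])
    # tool axes at q6=0: tool y = radial outward when pointing down -> D's -x ; 
    p=p+D.apply([0,0,L]); return p,D*T6
T6=R.from_euler('z',0)
E
python3 - <<'E'
from fk import *
for l in open("log.jsonl"):
    d=json.loads(l);_,D=fk(d["joints"],[0]*7+[1]);print((D.inv()*R.from_quat(d["eef_rot"])).as_rotvec().round(3))
E
```

```text
5.0667 [-0.432  0.157  1.325 -0.     1.658 -0.267] [ 0.5234 -0.2007  0.2317] 0.0069 [ 1.1 -0.1 -1.4] 59.52092528343201
[-0.    -0.     1.571]
[-0.     0.     1.571]
[-0.     0.     1.571]
[-0.     0.     1.571]
[-0.    -0.     1.571]
[-0.     0.     1.571]
[-0.    -0.     1.571]
```

jog_arm(deltas=[[[0,0,-0.2],[0,0.075,0],-1],[[0,0,-0.2],[0,0.075,0],-1],[[0,0,0],[0,0.075,0],-1],[[0,0,0],[0,0.075,0],-1],[[0,0,0],[-0.07,0.0,0],-1],[[0,0,0],[0,0,0],-1]])

```text
time_s: 5.57
tool_pos: [0.5209, -0.2035, 0.2636]
eef_rot: [0.751, 0.615, 0.212, -0.113]
contact_force: [-0.8, 0.2, -1.8]
grip_width: 0.0072
finger_force: 59.4
```

```bash
python3 log.py; sed -i "s/T6=.*/T6=R.from_euler('z',np.pi\/2)/" fk.py
cat >> fk.py <<'E'
D=[json.loads(l) for l in open("log.jsonl")]
def res(a,s4):
    o=[]
    for d in D:
        p,Q=fk(d["joints"],[*a,s4]);o+=list((p-d["tool_pos"])*1e3)+list((Q.inv()*R.from_quat(d["eef_rot"])).as_rotvec()*300)
    return np.array(o)
def calib():
    b=[least_squares(res,[.3,.0,.04,.4,.0,.4,.25],args=(s,)) for s in(1,-1)]
    i=int(b[1].cost<b[0].cost);return np.r_[b[i].x,[1,-1][i]],b[i]
LO=np.array([-2.9,-.91,.12,-1.06,.26,-2.93]);HI=np.array([2.9,2.17,2.37,4.2,2.73,2.93])
def goal(phi,spot,yaw,gl):
    "tool pose with the label at spot facing the reader; gl = label in tool frame, label normal = -tool y"
    Z=R.from_euler('z',yaw);c=.5**.5;n=Z.apply([c,0,c]);t=Z.apply([c,0,-c]);y=Z.apply([0,1,0])
    z=np.cos(phi)*t+np.sin(phi)*y;Y=-n;Q=R.from_matrix(np.c_[np.cross(Y,z),Y,z])
    return np.array(spot)-Q.apply(gl),Q
def ik(p,Q,a,q0):
    f=lambda q:np.r_[(fk(q,a)[0]-p)*10,(fk(q,a)[1].inv()*Q).as_rotvec()]
    return least_squares(f,np.clip(q0,LO+.01,HI-.01),bounds=(LO,HI))
E
python3 - <<'E'
from fk import *
a,b=calib();print(a.round(4),b.cost,abs(b.fun).max());np.save("a.npy",a)
q=np.array(D[-1]["joints"])
# plate: tool y=-plate y, tool z=-plate z, tool x = y x z = plate x?  y x z of tool = (-py)x(-pz)=px
gl=np.array([.078,-.004,.018])
rng=np.random.default_rng(0)
for deg in range(-180,180,15):
    p,Q=goal(np.radians(deg),[.4913,.2187,.13],-.2832,gl)
    best=min((ik(p,Q,a,x) for x in [q]+[rng.uniform(LO,HI) for _ in range(8)]),key=lambda s:s.cost+ (1e-6*np.abs(s.x-q).max()))
    if best.cost<1e-5: print(deg,p.round(3),best.x.round(2),"margin",np.minimum(best.x-LO,HI-best.x).min().round(2),"step",np.abs(best.x-q).max().round(2))
E
```

```text
5.5667 [-0.653  0.184  1.291  0.479  1.776 -0.382] [ 0.5209 -0.2035  0.2636] 0.0072 [-0.8  0.2 -1.8] 59.44710731506348
[ 0.2066 -0.      0.0369  0.3529 -0.1065  0.4962  0.2616  1.    ] 8.601035098638717e-26 1.3877787807814457e-13
-60 [0.544 0.26  0.086] [ 0.72  0.91  0.96 -1.    2.   -1.75] margin 0.06 step 1.47
-45 [0.536 0.276 0.097] [ 0.76  0.71  1.16 -0.93  1.77 -1.71] margin 0.13 step 1.41
-30 [0.526 0.288 0.111] [ 0.78  0.5   1.36 -0.89  1.53 -1.69] margin 0.17 step 1.44
-15 [0.513 0.296 0.125] [ 0.78  0.28  1.57 -0.86  1.28 -1.71] margin 0.2 step 1.44
0 [0.498 0.298 0.14 ] [ 0.75  0.06  1.77 -0.8   1.01 -1.76] margin 0.26 step 1.4
15 [0.483 0.295 0.154] [ 0.67 -0.15  1.97 -0.67  0.72 -1.92] margin 0.39 step 1.54
30 [0.468 0.286 0.166] [ 0.53 -0.34  2.13 -0.24  0.45 -2.39] margin 0.19 step 2.0
45 [0.454 0.274 0.175] [ 0.33 -0.45  2.25  0.78  0.43  2.85] margin 0.08 step 3.23
60 [0.443 0.257 0.181] [ 0.1  -0.42  2.3   1.37  0.76  2.2 ] margin 0.07 step 2.58
75 [0.435 0.238 0.184] [-0.09 -0.22  2.26  1.57  1.15  1.91] margin 0.11 step 2.29
90 [0.431 0.218 0.182] [-0.2   0.05  2.15  1.62  1.5   1.73] margin 0.22 step 2.11
105 [0.43  0.197 0.177] [-0.23  0.32  1.98  1.62  1.8   1.62] margin 0.39 step 2.0
120 [0.434 0.179 0.169] [-0.22  0.57  1.8   1.61  2.05  1.56] margin 0.57 step 1.94
135 [0.441 0.163 0.157] [-0.17  0.78  1.59  1.63  2.28  1.54] margin 0.45 step 1.93
150 [0.451 0.151 0.144] [-0.1   0.96  1.39  1.7   2.49  1.57] margin 0.24 step 1.95
165 [0.464 0.143 0.129] [-0.01  1.12  1.18  1.83  2.68  1.65] margin 0.05 step 2.04
```

The kinematic fit is exact. The goal with the tool slanting forward and down (phi about 10°) is reachable with margin and stays clear of the head. Next I'll plan waypoints by joint interpolation to a pre-goal 120 mm back, then check clearances.

```bash
cat > plan.py <<'E'
from fk import *
a=np.load("a.npy");SPOT=np.array([.4913,.2187,.13]);YAW=-.2832;GL=np.array([.078,-.004,.018])
RZ=R.from_euler('z',YAW);HR=RZ*H;HP=np.array([SPOT[0],SPOT[1],0])+RZ.apply(HO)
gpts=np.array([[x,y,z] for x in np.linspace(-.017,.093,8) for y in(-.004,.004) for z in(-.009,.041)]+[[x,y,z] for x in(-.05,0,.05) for y in(-.05,0,.05) for z in(-.05,-.1,-.15,-.2,-.26)]+[[x,y,z] for x in(-.011,.011) for y in(-.03,.03) for z in (-.05,0,.019)])
def clr(p,Q):
    w=p+Q.apply(gpts);h=HR.inv().apply(w-HP)
    d=np.linalg.norm(np.maximum(np.abs(h-[.038,0,0])-[.038,.035,.025],0),axis=1).min()
    s=(SPOT[:2]+RZ.apply([.172,0,0])[:2]);ds=np.linalg.norm(w[:,:2]-s,axis=1).min()
    return round(d,3),round(ds,3),round(w[:,2].min(),3)
E
python3 - <<'E'
from plan import *
q0=robot.sense()["joints"]
p,Q=goal(np.radians(10),SPOT,YAW,GL);sg=ik(p,Q,a,[.7,-.08,1.9,-.72,.8,-1.85])
p1=p-.12*Q.apply([0,0,1]);s1=ik(p1,Q,a,sg.x)
print("goal",p.round(4),sg.x.round(3),sg.cost,"pre",p1.round(4),s1.x.round(3),s1.cost)
N=4;prev=fk(q0,a)
for k in range(1,N+1):
    P=fk(q0+(s1.x-q0)*k/N,a)
    print(k,P[0].round(3),(prev[1].inv()*P[1]).magnitude()*57.3,rows(P[0],P[1],8,*prev))
    for f in(0,.33,.66,1):print("  ",clr(*fk(q0+(s1.x-q0)*(k-1+f)/N,a)),end="")
    print();prev=P
print(clr(p,Q))
E
```

```text
goal [0.4879 0.2964 0.1493] [ 0.704 -0.081  1.903 -0.73   0.816 -1.85 ] 3.7560065152945044e-22 pre [0.4019 0.2998 0.2328] [ 0.863 -0.346  1.951 -0.691  1.083 -1.878] 1.622557921770545e-25
1 [ 0.531 -0.061  0.227] 42.930410231485006 ([0.1556, 0.0209, 0.1039], [0.0119, -0.021, -0.0545])
   (np.float64(0.261), np.float64(0.297), np.float64(0.219))   (np.float64(0.214), np.float64(0.255), np.float64(0.205))   (np.float64(0.176), np.float64(0.227), np.float64(0.193))   (np.float64(0.148), np.float64(0.205), np.float64(0.184))
2 [0.512 0.063 0.211] 46.69704042870929 ([0.1286, 0.0964, 0.0252], [0.0106, -0.0199, -0.0608])
   (np.float64(0.148), np.float64(0.205), np.float64(0.184))   (np.float64(0.12), np.float64(0.179), np.float64(0.178))   (np.float64(0.091), np.float64(0.153), np.float64(0.163))   (np.float64(0.059), np.float64(0.116), np.float64(0.152))
3 [0.472 0.181 0.215] 49.24958606074646 ([0.0411, 0.148, -0.0434], [0.0103, -0.0223, -0.0639])
   (np.float64(0.059), np.float64(0.116), np.float64(0.152))   (np.float64(0.027), np.float64(0.117), np.float64(0.146))   (np.float64(0.043), np.float64(0.14), np.float64(0.144))   (np.float64(0.042), np.float64(0.147), np.float64(0.148))
4 [0.402 0.3   0.233] 50.686137710642974 ([-0.0745, 0.1341, -0.0941], [0.0145, -0.026, -0.0638])
   (np.float64(0.042), np.float64(0.147), np.float64(0.148))   (np.float64(0.06), np.float64(0.173), np.float64(0.158))   (np.float64(0.094), np.float64(0.207), np.float64(0.171))   (np.float64(0.129), np.float64(0.24), np.float64(0.19))
(np.float64(0.079), np.float64(0.155), np.float64(0.106))
```

```bash
cat >> plan.py <<'E'
def path(W,prev,q,n=8):
    for k,(P,Q) in enumerate(W,1):
        d,w=rows(P,Q,n,*prev);print(k,P,d,w,round((prev[1].inv()*Q).magnitude()*57.3/n,2))
        p,r=prev;o=[]
        for i in range(n):
            p=p+r.apply(np.array(d)*.1);r=r*R.from_rotvec(np.array(w)*np.pi/2);s=ik(p,r,a,q);dq=np.abs(s.x-q).max();q=s.x;o.append((*map(float,clr(p,r)),round(float(dq),2),s.cost<1e-6))
        print("   min",np.array(o)[:,:3].min(0),"max dq",max(x[3] for x in o),all(x[4] for x in o),q.round(2));prev=(p,r)
E
python3 - <<'E'
from plan import *
s=robot.sense();q0=s["joints"]
p,Q=goal(np.radians(10),SPOT,YAW,GL);p1=p-.12*Q.apply([0,0,1]);s1=ik(p1,Q,a,[.863,-.346,1.95,-.69,1.08,-1.88])
O=[fk(q0+(s1.x-q0)*k/4,a)[1] for k in(1,2,3)]
path([((.47,-.07,.27),O[0]),((.42,.05,.27),O[1]),((.39,.18,.26),O[2]),(p1.round(4),Q)],(s["tool_pos"],R.from_quat(s["eef_rot"])),q0)
E
```

```text
1 (0.47, -0.07, 0.27) [0.1714, -0.0487, 0.0415] [0.0119, -0.021, -0.0545] 5.37
   min [0.183 0.25  0.223] max dq 0.05 True [-0.33 -0.13  1.54  0.19  1.7  -0.79]
2 (0.42, 0.05, 0.27) [0.1522, 0.0687, 0.0011] [0.0105, -0.02, -0.0608] 5.84
   min [0.138 0.198 0.211] max dq 0.05 True [ 0.1  -0.38  1.75 -0.1   1.59 -1.16]
3 (0.39, 0.18, 0.26) [0.0337, 0.1669, -0.0263] [0.0102, -0.0222, -0.0639] 6.16
   min [0.103 0.195 0.194] max dq 0.06 True [ 0.59 -0.45  1.87 -0.42  1.43 -1.46]
4 [0.4019 0.2998 0.2328] [-0.119, 0.1036, 0.0116] [0.0146, -0.026, -0.0638] 6.34
   min [0.111 0.221 0.19 ] max dq 0.05 True [ 0.86 -0.35  1.95 -0.69  1.08 -1.88]
```

The path is feasible with at least 100 mm clearance to the head.

jog_arm(deltas=[[[0.171,-0.049,0.042],[0.012,-0.021,-0.0545],-1],[[0.171,-0.049,0.042],[0.012,-0.021,-0.0545],-1],[[0.171,-0.049,0.042],[0.012,-0.021,-0.0545],-1],[[0.171,-0.049,0.042],[0.012,-0.021,-0.0545],-1],[[0.171,-0.049,0.042],[0.012,-0.021,-0.0545],-1],[[0.171,-0.049,0.042],[0.012,-0.021,-0.0545],-1],[[0.171,-0.049,0.042],[0.012,-0.021,-0.0545],-1],[[0.171,-0.049,0.042],[0.012,-0.021,-0.0545],-1]])

```text
time_s: 6.23
tool_pos: [0.471, -0.0686, 0.2754]
eef_rot: [0.507, 0.857, 0.091, -0.005]
contact_force: [0.4, 0.6, -1.6]
grip_width: 0.0071
finger_force: 59.6
```

jog_arm(deltas=[[[0.152,0.069,0.001],[0.0105,-0.02,-0.061],-1],[[0.152,0.069,0.001],[0.0105,-0.02,-0.061],-1],[[0.152,0.069,0.001],[0.0105,-0.02,-0.061],-1],[[0.152,0.069,0.001],[0.0105,-0.02,-0.061],-1],[[0.152,0.069,0.001],[0.0105,-0.02,-0.061],-1],[[0.152,0.069,0.001],[0.0105,-0.02,-0.061],-1],[[0.152,0.069,0.001],[0.0105,-0.02,-0.061],-1],[[0.152,0.069,0.001],[0.0105,-0.02,-0.061],-1]])

```text
time_s: 6.9
tool_pos: [0.4205, 0.0511, 0.2747]
eef_rot: [0.157, 0.982, -0.031, 0.102]
contact_force: [0.4, 0.2, -0.4]
grip_width: 0.0072
finger_force: 59.6
```

jog_arm(deltas=[[[0.034,0.167,-0.026],[0.01,-0.022,-0.064],-1],[[0.034,0.167,-0.026],[0.01,-0.022,-0.064],-1],[[0.034,0.167,-0.026],[0.01,-0.022,-0.064],-1],[[0.034,0.167,-0.026],[0.01,-0.022,-0.064],-1],[[0.034,0.167,-0.026],[0.01,-0.022,-0.064],-1],[[0.034,0.167,-0.026],[0.01,-0.022,-0.064],-1],[[0.034,0.167,-0.026],[0.01,-0.022,-0.064],-1],[[0.034,0.167,-0.026],[0.01,-0.022,-0.064],-1]])

```text
time_s: 7.57
tool_pos: [0.3893, 0.1809, 0.2637]
eef_rot: [-0.237, 0.938, -0.148, 0.203]
contact_force: [-0.3, -0.4, -1.8]
grip_width: 0.0073
finger_force: 59.6
```

jog_arm(deltas=[[[-0.119,0.104,0.012],[0.0146,-0.026,-0.064],-1],[[-0.119,0.104,0.012],[0.0146,-0.026,-0.064],-1],[[-0.119,0.104,0.012],[0.0146,-0.026,-0.064],-1],[[-0.119,0.104,0.012],[0.0146,-0.026,-0.064],-1],[[-0.119,0.104,0.012],[0.0146,-0.026,-0.064],-1],[[-0.119,0.104,0.012],[0.0146,-0.026,-0.064],-1],[[-0.119,0.104,0.012],[0.0146,-0.026,-0.064],-1],[[-0.119,0.104,0.012],[0.0146,-0.026,-0.064],-1]])

```text
time_s: 8.23
tool_pos: [0.4005, 0.301, 0.2356]
eef_rot: [-0.585, 0.71, -0.258, 0.295]
contact_force: [0.2, -0.6, -0.9]
grip_width: 0.007
finger_force: 59.7
```

jog_arm(deltas=[[[0,0,0],[0,0,0],-1],[[0,0,0],[0,0,0],-1],[[0,0,0],[0,0,0],-1],[[0,0,0],[0,0,0],-1]])

```text
time_s: 8.57
tool_pos: [0.4013, 0.2994, 0.235]
eef_rot: [-0.582, 0.713, -0.258, 0.294]
contact_force: [0.2, 0.1, -1.3]
grip_width: 0.0071
finger_force: 59.5
```

```bash
python3 log.py; python3 - <<'E'
from plan import *
s=robot.sense();p,Q=goal(np.radians(10),SPOT,YAW,GL)
print("to goal",rows(p,Q,8))
T=R.from_quat(s["eef_rot"]);L=s["tool_pos"]+T.apply(GL);Nn=s["tool_pos"]+T.apply([.089,0,-.005])
for c in("scene","top"):
    im=robot.get_image(c);cv2.imwrite(f"pics/b_{c}.png",im[:,:,::-1])
    for n,e in(("label",L),("notch",Nn)):
        print(c,n,proj(c,e)[0].round(1),[(np.round(d["uv"],1).tolist(),round(d["confidence"],2)) for d in robot.spot_point(c,"green_plate_"+n)[:2]])
x=[cv2.resize(cv2.imread("pics/b_scene.png")[150:290,260:430],(425,350),interpolation=3),cv2.resize(cv2.imread("pics/b_top.png")[130:270,100:250],(375,350),interpolation=3)]
cv2.imwrite("pics/b.png",np.hstack(x))
E
```

```text
8.5667 [ 0.863 -0.352  1.953 -0.691  1.082 -1.888] [0.4013 0.2994 0.235 ] 0.0071 [ 0.2  0.1 -1.3] 59.537304639816284
to goal ([0.0, 0.0016, 0.1524], [-0.0002, 0.0003, 0.0006])
scene label [409.  176.3] [([410.0, 179.0], 0.92)]
scene notch [408.5 165. ] [([408.0, 165.1], 0.72)]
top label [177.6 282.5] [([176.6, 285.0], 0.81), ([143.5, 288.6], 0.49)]
top notch [180.7 292.2] [([186.4, 294.3], 0.71)]
```

View pics/b.png

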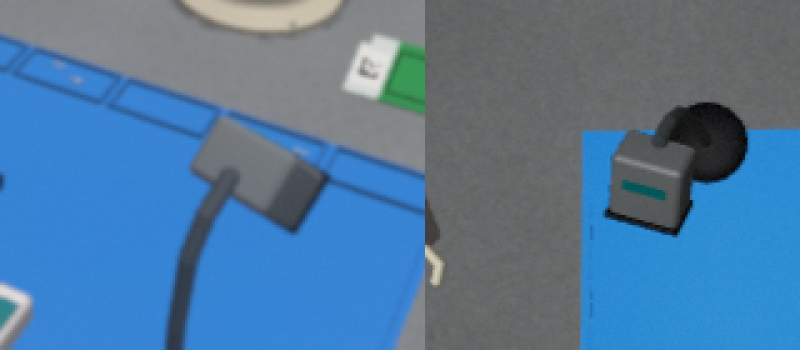

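The left half shows the label (crop ~370,67) facing up to the camera with the notch at top left and the gripper on the green end out of frame. The networks agree with the predicted label and notch within about 3 px. Now a close-up for an in-hand fit.

```bash
python3 - <<'E'
import cv2,numpy as np
x=[cv2.resize(cv2.imread("pics/b_scene.png")[150:210,385:451],None,fx=6,fy=6,interpolation=2),cv2.resize(cv2.imread("pics/b_top.png")[255:315,135:201],None,fx=6,fy=6,interpolation=2)]
cv2.imwrite("pics/c.png",np.hstack(x))
E
```

```text
(no output)
```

View pics/c.png

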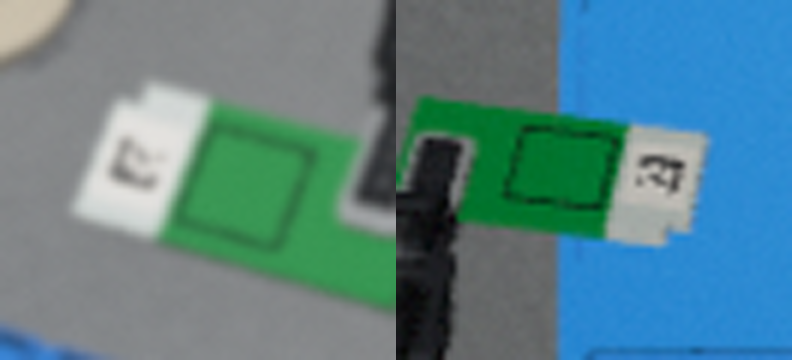

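The scene half shows the label end at the left with corners ~(213,100), (160,241), (75,212) and the notch at top left. The top half shows the label end at the right, with corners ~(605,237), (630,124), (708,134). The pads cover only the plain end, well clear of the window frame. Next I'll fit the plate in the hand.

```bash
python3 - <<'E'
from plan import *
s=robot.sense();T=R.from_quat(s["eef_rot"]);tp=s["tool_pos"]
S=lambda x,y:np.array((x/6+385-.42,y/6+150-.42));U=lambda x,y:np.array(((x-396)/6+135-.42,y/6+255-.42))
obs=[("scene",(25,4,50),S(213,100)),("scene",(25,4,0),S(162,237)),("scene",(55,4,0),S(77,208)),("scene",(47,4,50),S(148,85)),("scene",(55,4,42),S(113,100)),
("top",(25,4,50),U(605,237)),("top",(25,4,0),U(630,124)),("top",(55,4,0),U(708,134)),("top",(55,4,42),U(690,232)),("top",(47,4,50),U(666,245)),("scene",(40,4,23),[410,179]),("top",(40,4,23),[176.6,285])]
N0=R.from_matrix(np.diag([1.,-1,-1]))
def pose(v): return np.array([.038,0,.041])+v[:3],R.from_rotvec(v[3:])*N0
def f(v):
    o,r=pose(v);return np.concatenate([proj(c,tp+T.apply(o+r.apply(np.array(P)/1e3)))[0]-uv for c,P,uv in obs])
l=least_squares(f,np.zeros(6),x_scale=[.01]*3+[.1]*3,loss="soft_l1")
print("shift mm",(l.x[:3]*1e3).round(1),"rot deg",np.degrees(l.x[3:]).round(1));print(f(l.x).reshape(-1,2).round(1).tolist());print(f(np.zeros(6)).reshape(-1,2).round(1).tolist())
o,r=pose(l.x);print("label in tool",(o+r.apply([.04,.004,.023])).round(4),"normal",r.apply([0,1,0]).round(3))
l=least_squares(lambda v:f(np.r_[v,0,0,0]),np.zeros(3),loss="soft_l1");print("shift only",(l.x*1e3).round(1))
E
```

```text
shift mm [ 1.6  3.4 -2.2] rot deg [ 6.1 -1.5 -0.3]
[[0.6, 0.2], [0.0, -0.4], [0.2, 0.6], [1.1, 0.2], [1.7, 0.3], [0.5, 0.1], [-0.2, 0.4], [-0.1, 0.1], [0.3, -0.7], [0.2, -0.2], [-1.3, -2.4], [1.9, -0.3]]
[[0.8, 0.1], [0.1, 0.4], [0.3, 1.0], [1.2, -0.2], [1.9, -0.0], [-0.6, -3.0], [-0.6, -1.3], [-0.6, -1.2], [-0.6, -3.3], [-0.8, -3.1], [-1.2, -2.2], [1.1, -2.5]]
label in tool [0.0802 0.0016 0.0166] normal [-0.003 -0.994 -0.106]
shift only [ 2.3  6.4 -1.3]
```

```bash
cat > hand.py <<'E'
from plan import *
N0=R.from_matrix(np.diag([1.,-1,-1]))
def pose(v): return np.array([.038,0,.041])+v[:3],R.from_rotvec(v[3:])*N0
def handfit(obs,tp,T):
    def f(v):
        o,r=pose(v);return np.concatenate([proj(c,tp+T.apply(o+r.apply(np.array(P)/1e3)))[0]-uv for c,P,uv in obs])
    for idx in([0,1,2,3,4,5],[0,1,2,4]):
        def g(w): v=np.zeros(6);v[idx]=w;return f(v)
        l=least_squares(g,np.zeros(len(idx)),x_scale=[.01 if i<3 else .1 for i in idx]);v=np.zeros(6);v[idx]=l.x
        print("shift mm",(v[:3]*1e3).round(1),"rot deg",np.degrees(v[3:]).round(1));o,r=pose(v)
        print("label in tool",(o+r.apply([.04,.004,.023])).round(4),"normal",r.apply([0,1,0]).round(3));print(f(v).reshape(-1,2).round(1).tolist())
E
python3 - <<'E'
from hand import *
s=robot.sense()
S=lambda x,y:np.array((x/6+385-.42,y/6+150-.42));U=lambda x,y:np.array(((x-396)/6+135-.42,y/6+255-.42))
obs=[("scene",(25,4,50),S(213,100)),("scene",(25,4,0),S(162,237)),("scene",(55,4,0),S(77,208)),("scene",(47,4,50),S(148,85)),("scene",(55,4,42),S(113,100)),
("top",(25,-4,50),U(605,237)),("top",(25,4,0),U(630,124)),("top",(55,4,0),U(708,134)),("top",(55,-4,42),U(690,232)),("top",(47,-4,50),U(666,245))]
handfit(obs,s["tool_pos"],R.from_quat(s["eef_rot"]))
E
```

```text
shift mm [ 1.8  2.7 -1.3] rot deg [-1.4 -0.9  0.4]
label in tool [ 0.0802 -0.0015  0.0174] normal [ 0.008 -1.     0.024]
[[-0.1, -0.4], [-0.3, 0.1], [-0.1, 1.0], [0.3, -0.4], [1.1, -0.2], [0.4, 0.2], [0.1, -0.1], [0.1, -0.1], [0.2, -0.2], [0.1, -0.0]]
shift mm [ 1.8  2.4 -1.3] rot deg [ 0. -1.  0.]
label in tool [ 0.0802 -0.0016  0.0174] normal [ 0. -1.  0.]
[[-0.1, -0.3], [-0.3, -0.0], [-0.2, 0.9], [0.4, -0.4], [1.1, -0.2], [0.4, 0.3], [0.0, -0.2], [0.1, -0.3], [0.3, -0.2], [0.1, 0.1]]
```

The plate sits in the hand as expected, within 2–3 mm. I'll compute the final approach with the refined offset.

```bash
sed -i 's/GL=np.array(\[[^]]*\])/GL=np.array([.080,-.002,.0175])/' plan.py; python3 - <<'E'
from plan import *
p,Q=goal(np.radians(10),SPOT,YAW,GL);s=robot.sense()
path([(p.round(4),Q)],(s["tool_pos"],R.from_quat(s["eef_rot"])),s["joints"])
E
```

```text
1 [0.49   0.298  0.1506] [-0.0028, -0.0023, 0.152] [-0.0001, 0.0003, 0.0008] 0.08
   min [0.078 0.153 0.108] max dq 0.04 True [ 0.7  -0.07  1.9  -0.73  0.82 -1.85]
```

jog_arm(deltas=[[[-0.003,-0.002,0.152],[0,0,0.001],-1],[[-0.003,-0.002,0.152],[0,0,0.001],-1],[[-0.003,-0.002,0.152],[0,0,0.001],-1],[[-0.003,-0.002,0.152],[0,0,0.001],-1],[[-0.003,-0.002,0.152],[0,0,0.001],-1],[[-0.003,-0.002,0.152],[0,0,0.001],-1],[[-0.003,-0.002,0.152],[0,0,0],-1],[[-0.003,-0.002,0.152],[0,0,0],-1]])

```text
time_s: 9.53
tool_pos: [0.4904, 0.2985, 0.1498]
eef_rot: [-0.58, 0.715, -0.256, 0.295]
contact_force: [0.3, 0.4, -1.4]
grip_width: 0.0068
finger_force: 59.6
```

jog_arm(deltas=[[[0,0,0],[0,0,0],-1],[[0,0,0],[0,0,0],-1],[[0,0,0],[0,0,0],-1],[[0,0,0],[0,0,0],-1]])

```text
time_s: 9.87
tool_pos: [0.4896, 0.299, 0.1513]
eef_rot: [-0.58, 0.715, -0.256, 0.295]
contact_force: [0.3, -0.2, -1.6]
grip_width: 0.007
finger_force: 59.5
```

```bash
python3 log.py; python3 - <<'E'
from plan import *
s=robot.sense();p,Q=goal(np.radians(10),SPOT,YAW,GL)
print("left",rows(p,Q,1))
T=R.from_quat(s["eef_rot"]);L=s["tool_pos"]+T.apply(GL);print("label",L.round(4),"normal",T.apply([0,-1,0]).round(3))
for c in("scene","top"):
    im=robot.get_image(c);cv2.imwrite(f"pics/d_{c}.png",im[:,:,::-1])
    print(c,proj(c,L)[0].round(1),[[(np.round(d["uv"],1).tolist(),round(d["confidence"],2)) for d in robot.spot_point(c,n)[:2]] for n in("green_plate_label","reading_spot","reader_head","green_plate_notch")])
x=[cv2.resize(cv2.imread("pics/d_scene.png")[170:270,300:400],(400,400),interpolation=2),cv2.resize(cv2.imread("pics/d_top.png")[170:270,140:240],(400,400),interpolation=2)]
cv2.imwrite("pics/d.png",np.hstack(x))
E
```

```text
9.8667 [ 0.706 -0.077  1.897 -0.73   0.813 -1.852] [0.4896 0.299  0.1513] 0.007 [ 0.3 -0.2 -1.6] 59.50405776500702
left ([0.0107, 0.0003, 0.008], [-0.0014, 0.0031, 0.0008])
label [0.4913 0.2198 0.1306] normal [ 0.678 -0.196  0.709]
scene [387.4 232.2] [[([384.1, 235.5], 0.55)], [([368.2, 218.4], 0.51)], [([369.0, 221.5], 0.91)], [([386.8, 218.0], 0.86)]]
top [185.8 244.9] [[([185.7, 246.3], 0.72), ([336.7, 212.2], 0.22)], [([152.0, 246.7], 0.46)], [([189.7, 212.7], 0.89)], [([191.2, 252.2], 0.7)]]
```

View pics/d.png

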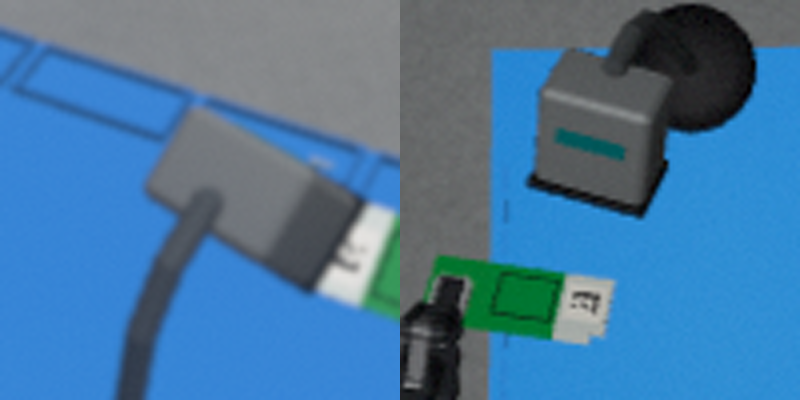

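The label faces up towards the reader window with the gripper only on the plain end. The top half shows the label at ~(585,300), in front of the bezel (527,184)–(642,217). I'll refit the reader with these corners.

```bash
python3 - <<'E'
from plan import *
S=lambda x,y:np.array((x/4+300-.4,y/4+170-.4));U=lambda x,y:np.array(((x-400)/4+140-.4,y/4+170-.4))
m=lambda *v:hp(*(np.array(v)/1e3))
obs=[("scene",m(0,0,0),(369.4,221.9),.7),("top",m(0,0,0),(189.7,212.5),.7),("top",np.array([.172,0,.006]),U(690,67),1),("scene",np.array([.172,0,.006]),SC(507,487),1),
("top",m(0,35,25),U(529,183),1),("top",m(0,-35,25),U(642,216),1),("top",m(0,-35,-25),U(666,165),1),
("scene",m(0,35,25),S(365,203),1),("scene",m(0,35,-25),S(317,293),1),("scene",m(76,-35,25),S(188,106),1),("scene",m(76,-35,-25),S(145,188),1)]
s=fit(obs,[.49,.22,-.28]);print(s.x.round(4),(s.fun).reshape(-1,2).round(1).tolist())
E
```

```text
[ 0.4906  0.2184 -0.2716] [[0.3, 0.1], [-0.4, 0.1], [-0.1, -1.0], [0.6, -1.3], [-1.0, 0.2], [0.3, -0.2], [0.8, -1.1], [2.6, -1.0], [-0.1, 0.7], [-0.1, -4.5], [-4.3, 0.3]]
```

The refit agrees within 1 mm and 0.7°. The plate is held steady and touches nothing else, so I'm handing in.

```bash
python3 -c "
from rig import robot
s=robot.sense();print(s['time_s'],abs(s['joint_velocities']).max(),s['contact_force'],s['finger_force']);print(robot.close_job())"
```

```text
10.3667 0.00295156239124373 [-0.4627256  -0.75805203 -0.99644423] 59.50485706329346
the job is handed in; nothing more can be done
None
```

I handed the job in at 10.4 s: by my measurements the green plate is held steady by its plain end, label within about 2 mm of the reading spot and about 1° of square to the reader window, touching nothing else.

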